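Dry-fit a four-part clay jar on the banding wheel

ROBOT

A 6-joint arm with a two-finger parallel gripper is mounted at the origin on the work surface. World frame = base frame: x ahead of the robot, y to its left, z up, the work surface at z = 0. Lengths are in mm, angles in degrees, forces in N, time in s.
With the tool pointing down it reaches from about 275 to 850 mm from the base axis. Payload 19 kg.
Tool frame: the origin (TCP) lies at the very end of the fingers, on their centre line; the grasp point (between the pads) lies behind it (bot.pinch_z is the y of the grasp point in the tool frame, in mm); y points along the fingers, z is the direction in which the jaws open and shut, and the axes are right-handed (so a half turn about y gives the same grasp; the last joint's range is limited). The gripper opens to 85 mm and grips with 20 to 120 N. Pads are 22 mm wide; open, the fingers measure 114 mm over their backs; the gripper's body (76 mm by 85 mm) begins 54 mm behind the grasp point. The pads swing forward as they close: fully open they stand 13 mm farther back than shut.
Start: joints at [67.724, 8.623, 82.357, -0, 89.026, -7.678], TCP at [144.935, 556.403, 231.267] pointing down, gripper open.
Joint ranges: [-160.23, 160.23], [-39.13, 120.54], [6.94, 153.29], [-79.49, 259.48], [9.18, 160.14], [-161.06, 161.06]. Speed limits (degrees/s): [108.29, 108.29, 127.2, 172.46, 172.46, 172.46].

INTERFACE

Orientations are given as [roll, pitch, yaw] about the fixed x, y, z axes, in that order (R = Rz(yaw) Ry(pitch) Rx(roll)).
In Python, from workcell import bot, optics gives the robot as it stands.
- The arm moves only by the shell command python3 -m crank 'ROWS' [FORCE]. ROWS is a JSON object of lists of equal length, an entry for each row: "xyz": the shift along the world's x, y, z in mm, a list of three; "dr": the turn, a rotation vector about the world's x, y, z in rad, a list of three; "hand": the closure, from -1 (fully open) to 1 (shut). In form: {"xyz": [[x, y, z], ...], "dr": [[ax, ay, az], ...], "hand": [hand, ...]}. A call has exactly 5 rows; each row is the pose to reach, as a shift and turn from the pose commanded when the call began; what a row does not reach only later rows make up. A row lasts 1/12 s, in which the tool goes at most 41.7 mm and 7.16 degrees, less where a joint would pass 70% of its speed; a pose out of reach is approached as far as the arm can. A call with a gripper value outside its range is refused whole. The fingers move at their own pace and stop on an object; FORCE is the grip in N (left out, the last holds). Time passes only in rows, so rows that repeat a pose let the fingers close, or fill a call up. It gives the time, the measured TCP pose, the force and the opening at its end, in the units of the state.
- bot.get_state(): the state, without advancing time (a new reading comes with each control period).
- optics.snapshot(name): name is "scene" or "top"; returns a dict with "img" (480x640x3 uint8, red, green, blue), "camera_matrix" (3x3 intrinsics, pixels), "rvec" (rotation vector, rad) and "tvec" (3), from world to camera coordinates, as OpenCV has them. Camera axes: x right, y down, z forward; pixel columns grow to the right and rows downward; lengths in mm; the calibration is good to about 2 mm. A picture is of the moment at which its call begins. There is no depth.
- bot.finish_job(): hands the job in, once; it reports no verdict.
The state is a dict: "time": time; "joint_pos": joint angles; "joint_vel": joint speeds; "effort": joint torques, N m; "tool_pos": TCP position; "tool_rot": TCP orientation; "ft_force": force on the tool from outside, world axes, zero at the start; "torque": the same for the moment, N m; "grip_width": finger opening in mm.
Only numpy, scipy, OpenCV 4.12 (cv2) and the standard library are available. Lean on these libraries where they do the work, as an engineer would, in place of code of your own. Each camera call takes 0.05 s, during which the arm holds its last target. There are 200 camera calls.

TASK

Dry-fit the four-part clay jar on the banding wheel: stand its foot section in the middle of the wheel, then add the belly ring, the neck and last the small lid, each upright and fully seated on the one below. Set every piece down gently, because fired clay chips, and leave the large lid of another pot, the amber jar and the cork ring where they are.

Things in the scene. Friction and masses are not known exactly. Their poses are not given: they have to be found in the camera images.
- foot: Origin: centre of underside, z up. Foot section of the jar: terracotta cup with a closed bottom, standing upright. 46 mm high; outside diameter 64 mm from 12 mm up to the rim, tapering below to a base of 48 mm; mouth 52 mm inside, wall 6 mm, inner floor at 12 mm. About 0.16 kg. Grip across its outside.
- belly: Origin: centre of underside, z up. Belly: terracotta ring open right through, 60 mm high. Lowest 10 mm: tapered spigot (36 mm diameter at tip, 48 at root) that drops into the foot's mouth; above, a cylinder 66 mm outside, 52 inside. Loop handles along its own +y and -y, to 47 mm from the axis, 16 to 52 mm up: grip across its x. Seated, its origin is 36 mm above the foot's. Any yaw. 0.18 kg.
- neck: Origin: centre of underside, z up. Neck: terracotta, open through, 62 mm high. Lowest 10 mm: tapered spigot (36 to 48 mm diameter) that drops into the belly's mouth; flange 64 mm diameter from 10 to 16 mm, shoulder sloping in to 27 mm, then a straight tube 46 mm outside, 35 inside: grip that. Seated, its origin is 50 mm above the belly's. About 0.15 kg.
- lid: Origin: centre of underside, z up. The jar's own small lid: terracotta disc of 52 mm diameter (10 to 17 mm up) with a narrow round knob, 18 mm diameter, 17 to 41 mm up: grip that. Stands on its tapered spigot (lowest 10 mm, 20 to 31 mm diameter), which drops into the neck's mouth. Seated, its origin is 52 mm above the neck's. About 0.07 kg.
- wheel: Banding wheel (turntable), locked and fixed to the bench: round aluminium disc of 120 mm diameter on a dark pedestal, flat top 40 mm above the bench. Two thin dark circles and a small dark dot mark its middle. Origin: on its axis, at the bench surface.
- odd_lid: Origin: centre of its underside, z up along its axis. Large lid of another pot, not to be used: flat terracotta disc of 80 mm diameter with a low wide knob (34 mm), 22 mm high. Leave it in place.
- jar: Origin: centre of its underside, z up along its axis. Closed amber glass jar with white cap, 46 mm diameter, 65 mm high, loose. Leave it in place.
- cork_ring: Origin: centre of its underside, z up along its axis. Flat loose cork ring, 84 mm outside, 54 mm inside diameter, 16 mm high. Leave it in place.

How it is judged (in metres and radians):
On the way, in this order (a step that is already met when the one before it is completed fails the run):
1. the foot section stands upright in the middle of the wheel, let go (horizontal distance between foot and wheel below 0.012 m and z of foot in the frame of wheel between 0.036 and 0.044 m and angle between foot's own z axis and vertical below 0.1 rad and linear speed of foot below 0.02 m/s and angular speed of foot below 0.2 rad/s and contact force between foot and the fingers below 0.1 N), for 0.2 s.
2. the belly ring is seated on the foot section, let go (horizontal distance between foot and wheel below 0.012 m and z of foot in the frame of wheel between 0.036 and 0.044 m and angle between each of foot, belly's own z axis and vertical below 0.1 rad and horizontal distance between belly and foot below 0.008 m and z of belly in the frame of foot between 0.032 and 0.04 m and linear speed of belly below 0.02 m/s and angular speed of belly below 0.2 rad/s and contact force between belly and the fingers below 0.1 N), for 0.2 s.
3. the neck section is seated on the belly ring, let go (horizontal distance between foot and wheel below 0.012 m and z of foot in the frame of wheel between 0.036 and 0.044 m and angle between each of foot, belly, neck's own z axis and vertical below 0.1 rad and horizontal distance between belly and foot below 0.008 m and z of belly in the frame of foot between 0.032 and 0.04 m and horizontal distance between neck and belly below 0.008 m and z of neck in the frame of belly between 0.046 and 0.054 m and linear speed of neck below 0.02 m/s and angular speed of neck below 0.2 rad/s and contact force between neck and the fingers below 0.1 N), for 0.2 s.
4. the small lid is seated in the neck, let go (horizontal distance between foot and wheel below 0.012 m and z of foot in the frame of wheel between 0.036 and 0.044 m and angle between each of foot, belly, neck, lid's own z axis and vertical below 0.1 rad and horizontal distance between belly and foot below 0.008 m and z of belly in the frame of foot between 0.032 and 0.04 m and horizontal distance between neck and belly below 0.008 m and z of neck in the frame of belly between 0.046 and 0.054 m and horizontal distance between lid and neck below 0.008 m and z of lid in the frame of neck between 0.048 and 0.056 m and linear speed of lid below 0.02 m/s and angular speed of lid below 0.2 rad/s and contact force between lid and the fingers below 0.1 N), for 0.2 s.
At the end, for the whole second after the job is handed in: Foot on the wheel within 12 mm of its centre; belly, neck and lid each within 8 mm of the axis of the piece below and 4 mm of seated height; all upright within 0.1 rad, released, at rest; large lid, amber jar and cork ring within 30 mm of their places (horizontal distance between foot and wheel below 0.012 m and z of foot in the frame of wheel between 0.036 and 0.044 m and angle between each of foot, belly, neck, lid's own z axis and vertical below 0.1 rad and horizontal distance between belly and foot below 0.008 m and z of belly in the frame of foot between 0.032 and 0.04 m and horizontal distance between neck and belly below 0.008 m and z of neck in the frame of belly between 0.046 and 0.054 m and horizontal distance between lid and neck below 0.008 m and z of lid in the frame of neck between 0.048 and 0.056 m and linear speed of each of foot, belly, neck, lid below 0.02 m/s and angular speed of each of foot, belly, neck, lid below 0.2 rad/s and distance of each of odd_lid, jar, cork_ring from where it was at the start of the episode below 0.03 m); the robot touches nothing.
It fails at once if the large lid is pushed more than 30 mm from its place (distance of odd_lid from where it was at the start of the episode above 0.03 m).
It fails at once if the amber jar is pushed more than 30 mm from its place (distance of jar from where it was at the start of the episode above 0.03 m).
It fails at once if the cork ring is pushed more than 30 mm from its place (distance of cork_ring from where it was at the start of the episode above 0.03 m).
It fails at once if a section is banged down (a blow of more than 70 N) (contact force between foot and wheel above 70 N or contact force between belly and foot above 70 N or contact force between neck and belly above 70 N or contact force between lid and neck above 70 N).
It fails at once if a section is let fall (more than about 10 mm) instead of being set down ((linear speed of foot above 0.45 m/s and contact force between foot and the fingers below 0.1 N) or (linear speed of belly above 0.45 m/s and contact force between belly and the fingers below 0.1 N) or (linear speed of neck above 0.45 m/s and contact force between neck and the fingers below 0.1 N) or (linear speed of lid above 0.45 m/s and contact force between lid and the fingers below 0.1 N)).
It also fails if it takes over 128 s, if anything falls off the work surface, if the arm or the gripper's body presses on something with over 40 N, if the wrist force passes 120 N, or if a joint passes its speed limit or range.

## Working session

There is one attempt and no reset: what is moved stays moved. The work goes in short steps, Python scripts to look and compute and a shell command to move; the robot and the scene stay as the last step left them, time stands still between calls to the robot, and variables do not carry over. Pictures are saved under pics/ and viewed, about 12 in all and at most 16, crops included, and the job is handed in when it is done.

```bash
ls; mkdir -p pics; python3 - <<'E'
from workcell import bot, optics
import cv2
print(bot.get_state(), bot.pinch_z)
for n in ("scene","top"):
    s=optics.snapshot(n); cv2.imwrite(f"pics/{n}0.png",s["img"][:,:,::-1]); print(n,s["camera_matrix"],s["rvec"],s["tvec"])
E
```

```text
pics
{'time': 0.0, 'joint_pos': array([ 6.77248369e+01,  8.65074276e+00,  8.23916509e+01, -3.78156606e-05,
        8.90265184e+01, -7.67781669e+00]), 'joint_vel': array([-0.03561144,  0.06436748, -0.01132051,  0.05565903, -0.04950847,
       -0.01251994]), 'effort': array([ 2.45761810e-03, -7.13060045e+01, -5.70881331e+01,  2.80816224e-06,
        8.70420918e-03,  5.80692631e-05]), 'tool_pos': array([144.84349298, 556.20998047, 230.68930101]), 'tool_rot': array([-9.00682993e+01,  9.16935224e-03, -1.45973512e+01]), 'ft_force': array([-0.79619801,  0.55143844, -0.05406894]), 'torque': array([ 0.0246232 ,  0.00038542, -0.0173898 ]), 'grip_width': 85.28574081916548} -18.700000000000003
scene [[567.56002037   0.         328.27153811]
 [  0.         567.56002037 242.34971353]
 [  0.           0.           1.        ]] [ 1.65353919  1.73380857 -0.80761728] [  15.09227294 -316.22711545 1664.22098759]
top [[460.98327741   0.         312.51314587]
 [  0.         460.98327741 236.30130828]
 [  0.           0.           1.        ]] [ 2.14228706 -2.17301278  0.12787192] [ 22.49279773 521.06320073 885.54368282]
```

View pics/scene0.png

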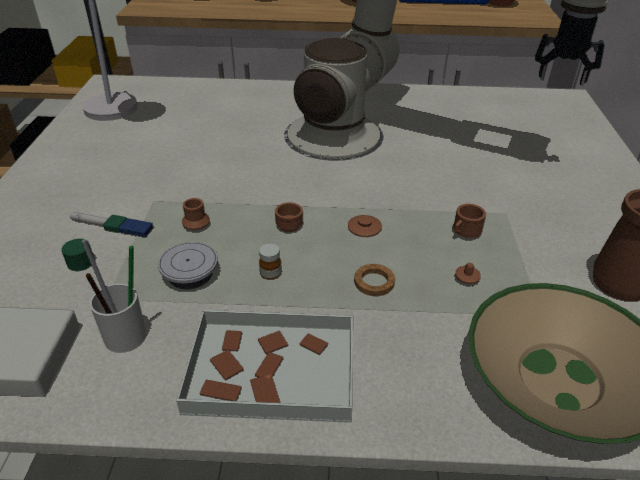

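View pics/top0.png

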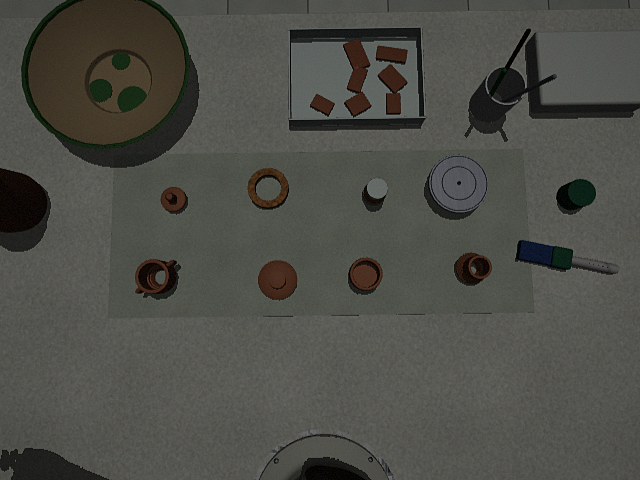

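The scene view shows the wheel at (188,263), neck (195,213), foot (289,216), belly (469,220), lid (468,273) and the three items to leave alone. In the top view the wheel is at (459,183), foot (366,274), belly (156,277), neck (473,268), lid (173,199).

```bash
cat > h.py <<'E'
import cv2, numpy as np
from workcell import bot, optics
def tiles(name, cs, out, w=52, k=5, snap=None, overlay=None):
    s=snap or optics.snapshot(name); im=cv2.convertScaleAbs(s["img"][:,:,::-1],alpha=1.8,beta=10); ts=[]
    for (u,v) in cs:
        x,y=u-w//2,v-w//2; t=cv2.resize(im[y:y+w,x:x+w],None,fx=k,fy=k,interpolation=cv2.INTER_CUBIC)
        for i in range(0,w,10):
            cv2.putText(t,str(x+i),(i*k,9),0,.3,(0,255,255)); cv2.putText(t,str(y+i),(0,i*k+4),0,.3,(0,255,255))
            t[::4,i*k]=(0,255,255); t[i*k,::4]=(0,255,255)
        for p in (overlay(s) if overlay else []):
            cv2.polylines(t,[np.int32(((np.array(p)-[x,y])+.5)*k)],False,(0,255,0),1)
        ts.append(t)
    while len(ts)%3: ts.append(ts[0]*0)
    cv2.imwrite(out,np.vstack([np.hstack(ts[i:i+3]) for i in range(0,len(ts),3)])); return s
def proj(s,P): return cv2.projectPoints(np.float64(P).reshape(-1,3),s["rvec"],s["tvec"],s["camera_matrix"],None)[0].reshape(-1,2)
def ray(s,uv,z):
    R=cv2.Rodrigues(s["rvec"])[0]; C=-R.T@s["tvec"]; d=R.T@np.linalg.inv(s["camera_matrix"])@[*uv,1]
    return C+d*(z-C[2])/d[2]
def circ(s,x,y,z,d):
    a=np.linspace(0,2*np.pi,60); return proj(s,np.c_[x+d/2*np.cos(a),y+d/2*np.sin(a),a*0+z])
E
python3 - <<'E'
from h import *
s=tiles("top",[(459,183),(366,274),(156,277),(473,268),(173,199)],"pics/t1.png",w=64,k=4)
for n,uv,z in (("wheel",(459,183),40),("foot",(366,274),46),("belly",(156,277),60),("neck",(481,266),62),("lid",(172,198),41)): print(n,ray(s,uv,z).round(1))
E
```

```text
wheel [ 623.3 -279.    40. ]
foot [444.5 -87.6  46. ]
belly [443.9 314.9  60. ]
neck [ 456.  -305.2   62. ]
lid [601.1 293.8  41. ]
```

View pics/t1.png

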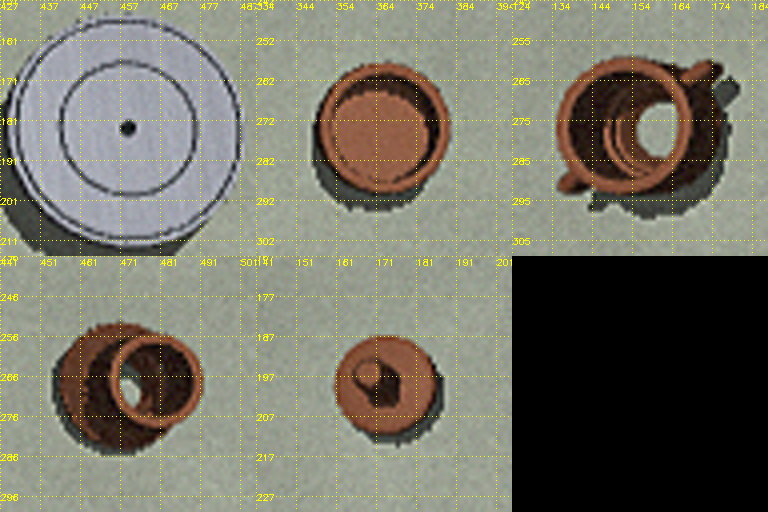

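Top crops: wheel dot at (458.5,182.5); rim circles foot (365.8,273.6), belly (151.4,275.8) with handles near (172.5,262) and (138.5,290), neck tube (479.8,266.9), lid disc (172.9,199.1) and knob (168.5,196).

```bash
cat > est.py <<'E'
from h import *
def ests(s):
    e={}
    for n,uv,z in (("wheel",(458.5,182.5),40),("foot",(365.8,273.6),46),("belly",(151.4,275.8),60),("neck",(479.8,266.9),62),("lid",(172.9,199.1),17),("knob",(168.5,196),41),("h1",(172.5,262),45),("h2",(138.5,290),45)): e[n]=ray(s,uv,z)
    return e
E
python3 - <<'E'
from est import *
s=optics.snapshot("top"); e=ests(s)
for k in e: print(k,e[k].round(1))
d=e["h1"]-e["h2"]; print("handle yaw",np.degrees(np.arctan2(d[1],d[0])), np.linalg.norm(d))
def ov(s):
    L=[]
    for n,zd in dict(wheel=[(40,120)],foot=[(46,64),(0,48)],belly=[(60,66),(60,52),(10,66)],neck=[(62,46),(16,64)],lid=[(17,52),(41,18)]).items():
        L+=[circ(s,*e[n][:2],z,dd) for z,dd in zd]
    return L+[proj(s,[e["h1"],e["h2"]])]
c=optics.snapshot("scene")
tiles("top",[(459,183),(366,274),(156,277),(473,268),(173,199)],"pics/t2.png",w=64,k=4,snap=s,overlay=ov)
tiles("scene",[(188,263),(289,216),(469,220),(195,213),(468,273)],"pics/t3.png",w=64,k=4,snap=c,overlay=ov)
cv2.imwrite("pics/t23.png",cv2.resize(np.vstack([cv2.imread("pics/t2.png"),cv2.imread("pics/t3.png")]),None,fx=.58,fy=.58))
E
```

```text
wheel [ 624.3 -278.    40. ]
foot [445.3 -87.2  46. ]
belly [446.3 323.8  60. ]
neck [ 454.3 -302.9   62. ]
lid [603.8 299.3  17. ]
knob [605.2 300.8  41. ]
h1 [473.2 288.6  45. ]
h2 [419.9 353.3  45. ]
handle yaw -50.487724393682235 83.7867735501371
```

View pics/t3.png

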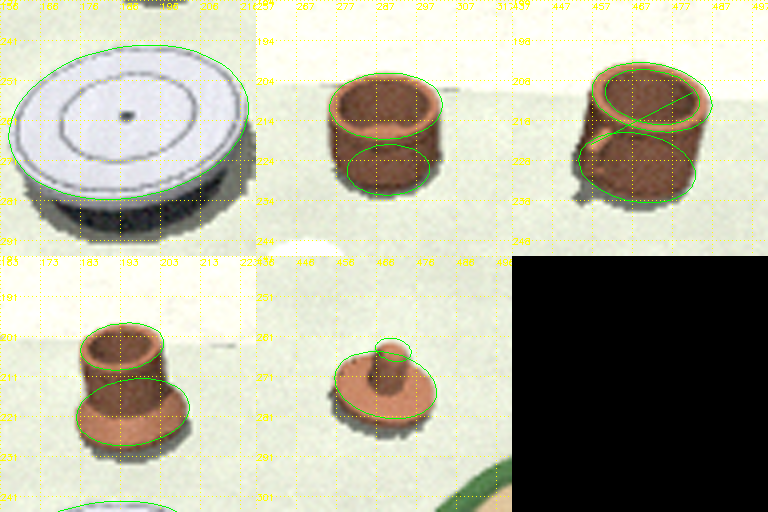

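```bash
for i in 1; do python3 -m crank '{"xyz":[[15,-32,-5],[30,-64,-10],[45,-96,-15],[60,-128,-20],[75,-160,-25]],"dr":[[0,0,0],[0,0,0],[0,0,0],[0,0,0],[0,0,0]],"hand":[-1,-1,-1,-1,-1]}' 30
python3 -m crank '{"xyz":[[15,-32,-5],[30,-64,-10],[45,-96,-15],[60,-128,-20],[75,-160,-25]],"dr":[[0,0,0],[0,0,0],[0,0,0],[0,0,0],[0,0,0]],"hand":[-1,-1,-1,-1,-1]}'
python3 -m crank '{"xyz":[[15,-32,-5],[30,-64,-10],[45,-96,-15],[60,-128,-20],[75,-160,-25]],"dr":[[0,0,0],[0,0,0],[0,0,0],[0,0,0],[0,0,0]],"hand":[-1,-1,-1,-1,-1]}'
python3 -m crank '{"xyz":[[15,-32,-5],[30,-64,-10],[45,-96,-15],[60,-128,-20],[75,-160,-25]],"dr":[[0,0,0],[0,0,0],[0,0,0],[0,0,0],[0,0,0]],"hand":[-1,-1,-1,-1,-1]}'; done
python3 -c "
from workcell import bot
print(bot.get_state())"
```

```text
time: 0.67
tool_pos: [220.1, 394.9, 205.9]
tool_rot: [-90.0, -0.0, -14.6]
ft_force: [0.9, 0.7, 0.4]
grip_width: 85.5
time: 1.08
tool_pos: [295.1, 234.9, 181.1]
tool_rot: [-90.0, -0.0, -14.6]
ft_force: [1.9, -0.1, 0.5]
grip_width: 85.3
time: 1.5
tool_pos: [370.3, 74.6, 156.3]
tool_rot: [-90.0, -0.0, -14.6]
ft_force: [0.8, 0.8, -0.0]
grip_width: 85.2
time: 1.92
tool_pos: [445.3, -85.5, 131.0]
tool_rot: [-90.0, -0.0, -14.6]
ft_force: [0.2, 0.5, 1.2]
grip_width: 85.2
{'time': 1.9167, 'joint_pos': array([-2.06233584e+01, -2.73287541e+00,  1.06108530e+02, -2.89890507e-03,
        7.66088032e+01, -9.59960823e+01]), 'joint_vel': array([-3.93840952e+01,  3.29845623e+01, -2.36385266e+01,  2.44053543e-02,
       -9.60202261e+00, -3.93200423e+01]), 'effort': array([  6.61284998, -57.13522553, -48.50883722,  -0.31220837,
         0.67455199,   2.03632124]), 'tool_pos': array([445.26414167, -85.52930758, 131.02821499]), 'tool_rot': array([-9.00044284e+01, -1.51629160e-02, -1.46266045e+01]), 'ft_force': array([0.17677452, 0.49105611, 1.20180079]), 'torque': array([ 0.01861628, -0.03179027,  0.00342805]), 'grip_width': 85.23909800383417}
```

```bash
python3 -m crank '{"xyz":[[0,-1.5,-20],[0,-1.5,-40],[0,-1.5,-60],[0,-1.5,-70],[0,-1.5,-75]],"dr":[[0,0,0],[0,0,0],[0,0,0],[0,0,0],[0,0,0]],"hand":[-1,-1,-1,-1,-1]}'
python3 -m crank '{"xyz":[[0,0,-10],[0,0,-20],[0,0,-30],[0,0,-38],[0,0,-46]],"dr":[[0,0,0],[0,0,0],[0,0,0],[0,0,0],[0,0,0]],"hand":[-1,-1,-1,-1,-1]}'
python3 -c "
from h import *
s=optics.snapshot('scene'); st=bot.get_state(); print(st['tool_pos'],st['ft_force'])
t=optics.snapshot('top')
p=st['tool_pos']; print(proj(s,[p]),proj(t,[p]))
a=cv2.resize(s['img'][170:250,240:340],None,fx=4,fy=4,interpolation=2);b=cv2.resize(t['img'][234:314,316:416],None,fx=4,fy=4,interpolation=2)
cv2.imwrite('pics/g1.png',cv2.convertScaleAbs(np.hstack([a,b])[:,:,::-1],alpha=1.8))"
```

```text
time: 2.33
tool_pos: [444.3, -84.9, 55.0]
tool_rot: [-90.0, 0.1, -14.6]
ft_force: [-0.1, 1.2, 0.4]
grip_width: 85.8
time: 2.75
tool_pos: [445.0, -85.0, 9.6]
tool_rot: [-90.0, -0.0, -14.6]
ft_force: [-0.2, -0.5, -0.2]
grip_width: 85.6
[444.26998852 -84.81867887   8.25378731] [-1.40232683  0.79355902 -2.75448712]
[[290.59093501 222.84703361]] [[362.55193976 274.86740032]]
```

View pics/g1.png

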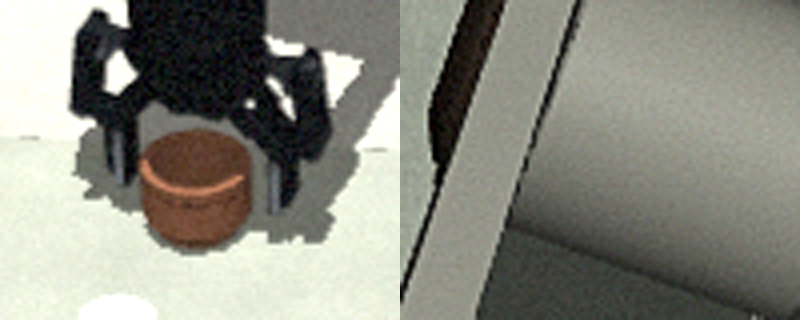

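The fingers straddle the foot, tips about 10 mm above the nominal TCP as expected when open; the foot sits slightly off-centre, which I correct before closing.

```bash
python3 -m crank '{"xyz":[[0.7,-2,-3],[0.7,-2,-3],[0.7,-2,-3],[0.7,-2,-3],[0.7,-2,-3]],"dr":[[0,0,0],[0,0,0],[0,0,0],[0,0,0],[0,0,0]],"hand":[-1,-0.8,-0.6,-0.5,-0.4]}' 30
python3 -m crank '{"xyz":[[0,0,0],[0,0,0],[0,0,0],[0,0,0],[0,0,0]],"dr":[[0,0,0],[0,0,0],[0,0,0],[0,0,0],[0,0,0]],"hand":[-0.2,0,0.2,0.5,1]}'
python3 -m crank '{"xyz":[[0,0,0],[0,0,0],[0,0,0],[0,0,0],[0,0,0]],"dr":[[0,0,0],[0,0,0],[0,0,0],[0,0,0],[0,0,0]],"hand":[1,1,1,1,1]}'
python3 -m crank '{"xyz":[[0,0,2],[0,0,6],[0,0,12],[0,0,20],[0,0,30]],"dr":[[0,0,0],[0,0,0],[0,0,0],[0,0,0],[0,0,0]],"hand":[1,1,1,1,1]}'
```

```text
time: 3.27
tool_pos: [445.9, -87.3, 7.9]
tool_rot: [-90.0, -0.0, -14.6]
ft_force: [-1.6, -0.3, 4.7]
grip_width: 63.6
time: 3.68
tool_pos: [445.9, -87.3, 7.9]
tool_rot: [-90.0, -0.0, -14.6]
ft_force: [-2.3, -0.8, 6.1]
grip_width: 63.5
time: 4.1
tool_pos: [445.9, -87.3, 7.9]
tool_rot: [-90.0, -0.1, -14.6]
ft_force: [-1.9, -1.2, 6.2]
grip_width: 63.5
time: 4.52
tool_pos: [445.5, -87.0, 38.0]
tool_rot: [-90.0, 0.0, -14.6]
ft_force: [0.9, 0.4, -2.6]
grip_width: 63.3
```

```bash
python3 -m crank '{"xyz":[[10,-10,25],[28,-30,45],[50,-53,60],[72,-77,68],[95,-101,70]],"dr":[[0,0,0],[0,0,0],[0,0,0],[0,0,0],[0,0,0]],"hand":[1,1,1,1,1]}'
python3 -m crank '{"xyz":[[22,-24,0],[44,-47,0],[64,-68,0],[78,-84,0],[84,-90,0]],"dr":[[0,0,0],[0,0,0],[0,0,0],[0,0,0],[0,0,0]],"hand":[1,1,1,1,1]}'
python3 -m crank '{"xyz":[[0,0,-8],[0,0,-16],[0,0,-24],[0,0,-30],[0,0,-35]],"dr":[[0,0,0],[0,0,0],[0,0,0],[0,0,0],[0,0,0]],"hand":[1,1,1,1,1]}'
python3 -m crank '{"xyz":[[0,0,0],[0,0,0],[0,0,0],[0,0,0],[0,0,0]],"dr":[[0,0,0],[0,0,0],[0,0,0],[0,0,0],[0,0,0]],"hand":[1,1,1,1,1]}'
python3 -c "
from h import *
s=optics.snapshot('scene')
cv2.imwrite('pics/p1.png',cv2.convertScaleAbs(cv2.resize(s['img'][170:310,100:280],None,fx=4,fy=4,interpolation=2)[:,:,::-1],alpha=1.8))
print(bot.get_state()['tool_pos'])"
```

```text
time: 4.93
tool_pos: [542.2, -189.5, 110.4]
tool_rot: [-90.0, -0.2, -14.6]
ft_force: [0.6, -0.4, -1.7]
grip_width: 63.3
time: 5.35
tool_pos: [625.8, -280.2, 107.6]
tool_rot: [-90.0, -0.0, -14.7]
ft_force: [-0.2, -0.7, -2.4]
grip_width: 63.2
time: 5.77
tool_pos: [624.0, -277.3, 71.4]
tool_rot: [-90.0, 0.1, -14.6]
ft_force: [0.1, 0.6, -1.4]
grip_width: 63.4
time: 6.18
tool_pos: [624.8, -278.2, 72.7]
tool_rot: [-90.0, -0.0, -14.6]
ft_force: [-0.3, -0.2, -3.1]
grip_width: 63.5
[ 624.72912424 -278.16590303   72.5870653 ]
```

View pics/p1.png

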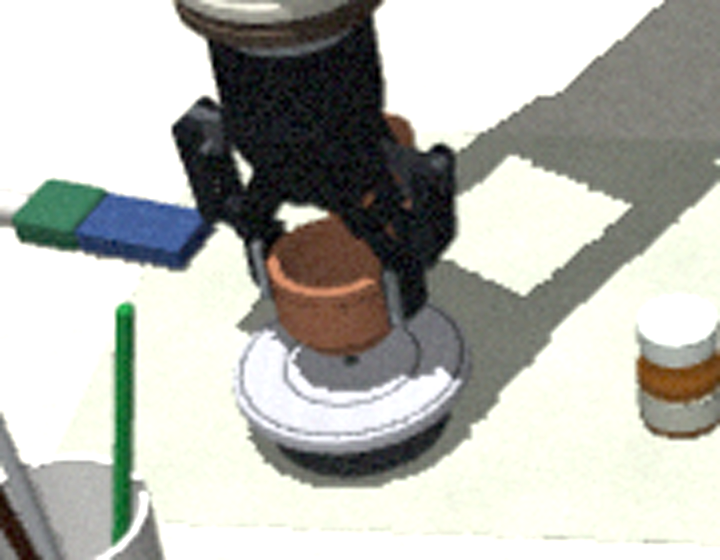

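The foot hangs upright over the wheel's middle (dot at about (350,360) in the crop). Lower it slowly.

```bash
python3 -m crank '{"xyz":[[0,0,-5],[0,0,-10],[0,0,-14],[0,0,-17],[0,0,-19]],"dr":[[0,0,0],[0,0,0],[0,0,0],[0,0,0],[0,0,0]],"hand":[1,1,1,1,1]}'
python3 -m crank '{"xyz":[[0,0,-0.7],[0,0,-1.4],[0,0,-2.1],[0,0,-2.8],[0,0,-3.5]],"dr":[[0,0,0],[0,0,0],[0,0,0],[0,0,0],[0,0,0]],"hand":[1,1,1,1,1]}'
python3 -m crank '{"xyz":[[0,0,-0.5],[0,0,-1],[0,0,-1.5],[0,0,-1.5],[0,0,-1.5]],"dr":[[0,0,0],[0,0,0],[0,0,0],[0,0,0],[0,0,0]],"hand":[1,1,1,1,1]}'
```

```text
time: 6.65
tool_pos: [624.4, -278.0, 52.5]
tool_rot: [-90.0, 0.0, -14.6]
ft_force: [1.0, 0.0, -3.2]
grip_width: 63.7
time: 7.07
tool_pos: [624.7, -278.1, 49.9]
tool_rot: [-90.0, -0.0, -14.6]
ft_force: [-0.5, -0.9, -2.9]
grip_width: 63.6
time: 7.48
tool_pos: [624.7, -278.1, 48.3]
tool_rot: [-90.0, -0.0, -14.6]
ft_force: [0.6, -0.7, -2.1]
grip_width: 63.3
```

```bash
python3 -m crank '{"xyz":[[0,0,-0.4],[0,0,-0.8],[0,0,-1.2],[0,0,-1.2],[0,0,-1.2]],"dr":[[0,0,0],[0,0,0],[0,0,0],[0,0,0],[0,0,0]],"hand":[1,1,1,1,1]}'
```

```text
time: 7.9
tool_pos: [624.7, -278.1, 47.9]
tool_rot: [-90.0, -0.0, -14.6]
ft_force: [-3.8, 2.6, 8.1]
grip_width: 63.3
```

```bash
python3 -m crank '{"xyz":[[0,0,0],[0,0,0],[0,0,0],[0,0,0],[0,0,0]],"dr":[[0,0,0],[0,0,0],[0,0,0],[0,0,0],[0,0,0]],"hand":[-0.4,-0.5,-0.6,-0.8,-1]}'
python3 -m crank '{"xyz":[[0,0,0],[0,0,5],[0,0,20],[0,0,50],[0,0,80]],"dr":[[0,0,0],[0,0,0],[0,0,0],[0,0,0],[0,0,0]],"hand":[-1,-1,-1,-1,-1]}'
```

```text
time: 8.32
tool_pos: [624.7, -278.1, 47.0]
tool_rot: [-90.0, -0.0, -14.6]
ft_force: [-0.1, -0.1, 0.4]
grip_width: 85.3
time: 8.73
tool_pos: [624.1, -277.8, 127.5]
tool_rot: [-90.0, 0.1, -14.6]
ft_force: [1.1, 0.1, 1.1]
grip_width: 85.5
```

```bash
python3 -m crank '{"xyz":[[-9,30,0],[-18,60,0],[-27,90,0],[-36,120,0],[-44.5,150.5,0]],"dr":[[0,0,-0.03],[0,0,-0.06],[0,0,-0.09],[0,0,-0.12],[0,0,-0.157]],"hand":[-1,-1,-1,-1,-1]}'
python3 -m crank '{"xyz":[[-9,30,0],[-18,60,0],[-27,90,0],[-36,120,0],[-44.5,150.5,0]],"dr":[[0,0,-0.03],[0,0,-0.06],[0,0,-0.09],[0,0,-0.12],[0,0,-0.157]],"hand":[-1,-1,-1,-1,-1]}'
python3 -m crank '{"xyz":[[-9,30,0],[-18,60,0],[-27,90,0],[-36,120,0],[-44.5,150.5,0]],"dr":[[0,0,-0.03],[0,0,-0.06],[0,0,-0.09],[0,0,-0.12],[0,0,-0.157]],"hand":[-1,-1,-1,-1,-1]}'
python3 -m crank '{"xyz":[[-9,30,0],[-18,60,0],[-27,90,0],[-36,120,0],[-44.5,150.5,0]],"dr":[[0,0,-0.03],[0,0,-0.06],[0,0,-0.09],[0,0,-0.12],[0,0,-0.157]],"hand":[-1,-1,-1,-1,-1]}'
python3 -m crank '{"xyz":[[0,0,0],[0,0,-15],[0,0,-30],[0,0,-40],[0,0,-45]],"dr":[[0,0,0],[0,0,0],[0,0,0],[0,0,0],[0,0,0]],"hand":[-1,-1,-1,-1,-1]}'
python3 -m crank '{"xyz":[[0,0,0],[0,0,0],[0,0,0],[0,0,0],[0,0,0]],"dr":[[0,0,0],[0,0,0],[0,0,0],[0,0,0],[0,0,0]],"hand":[-1,-1,-1,-1,-1]}'
python3 - <<'E'
from est import *
s=optics.snapshot("top")
uw=proj(s,[[624.3,-278,86]])[0]; print("foot rim expected",uw)
def ov(s): return [circ(s,624.3,-278,40,120),circ(s,624.3,-278,86,64)]
tiles("top",[(459,183)],"pics/w.png",w=80,k=6,snap=s,overlay=ov)
w=cv2.imread("pics/w.png")[:,:480]
c=optics.snapshot("scene")["img"][170:250,425:505,::-1]
cv2.imwrite("pics/p2.png",cv2.resize(np.hstack([w,cv2.convertScaleAbs(cv2.resize(c,(480,480),interpolation=2),alpha=1.8)]),(800,400)))
E
```

```text
time: 9.15
tool_pos: [579.5, -126.4, 127.5]
tool_rot: [-90.0, -0.0, -23.7]
ft_force: [0.1, 0.3, 1.3]
grip_width: 85.2
time: 9.57
tool_pos: [535.0, 24.2, 127.6]
tool_rot: [-90.0, -0.0, -32.7]
ft_force: [0.2, -0.3, 0.3]
grip_width: 85.3
time: 9.98
tool_pos: [490.5, 174.7, 127.6]
tool_rot: [-90.0, -0.0, -41.7]
ft_force: [0.6, 0.5, 1.1]
grip_width: 85.3
time: 10.4
tool_pos: [445.9, 325.4, 127.6]
tool_rot: [-90.0, -0.0, -50.7]
ft_force: [0.4, -0.1, 0.1]
grip_width: 85.5
time: 10.82
tool_pos: [446.2, 323.5, 80.9]
tool_rot: [-90.1, 0.0, -50.6]
ft_force: [0.4, 0.1, 0.4]
grip_width: 85.2
time: 11.23
tool_pos: [446.9, 324.0, 82.7]
tool_rot: [-90.0, -0.0, -50.6]
ft_force: [-0.1, -0.4, -0.7]
grip_width: 85.7
foot rim expected [466.02372361 176.78527587]
```

View pics/p2.png

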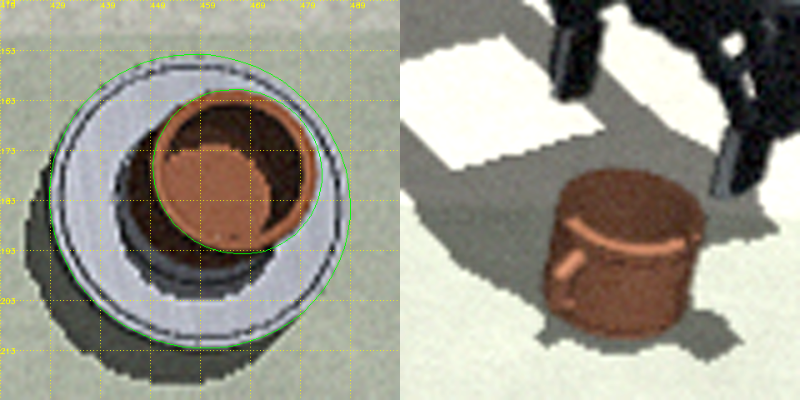

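Foot sits on the wheel within a millimetre of the predicted circle. The gripper is above the belly with the jaws across its handle-free sides.

```bash
python3 -m crank '{"xyz":[[-0.5,0,-10],[-0.5,0,-24],[-0.5,0,-38],[-0.5,0,-52],[-0.5,0,-60]],"dr":[[0,0,0],[0,0,0],[0,0,0],[0,0,0],[0,0,0]],"hand":[-1,-1,-1,-1,-1]}'
python3 -m crank '{"xyz":[[0,0,-4],[0,0,-7],[0,0,-7],[0,0,-7],[0,0,-7]],"dr":[[0,0,0],[0,0,0],[0,0,0],[0,0,0],[0,0,0]],"hand":[-1,-0.8,-0.6,-0.5,-0.4]}'
python3 -m crank '{"xyz":[[0,0,0],[0,0,0],[0,0,0],[0,0,0],[0,0,0]],"dr":[[0,0,0],[0,0,0],[0,0,0],[0,0,0],[0,0,0]],"hand":[-0.2,0,0.2,0.5,1]}'
python3 -m crank '{"xyz":[[0,0,0],[0,0,0],[0,0,0],[0,0,0],[0,0,0]],"dr":[[0,0,0],[0,0,0],[0,0,0],[0,0,0],[0,0,0]],"hand":[1,1,1,1,1]}'
```

```text
time: 11.75
tool_pos: [445.3, 323.5, 20.0]
tool_rot: [-90.1, 0.0, -50.6]
ft_force: [0.3, -0.0, -0.1]
grip_width: 85.3
time: 12.17
tool_pos: [446.4, 324.0, 15.6]
tool_rot: [-90.0, -0.0, -50.6]
ft_force: [0.1, 0.4, -1.8]
grip_width: 64.5
time: 12.58
tool_pos: [446.3, 324.0, 15.4]
tool_rot: [-90.0, -0.0, -50.6]
ft_force: [-0.4, 0.0, 3.3]
grip_width: 63.9
time: 13.0
tool_pos: [446.3, 324.0, 15.3]
tool_rot: [-90.0, -0.0, -50.6]
ft_force: [-1.1, 0.6, 5.0]
grip_width: 64.2
```

```bash
python3 -m crank '{"xyz":[[0,0,2],[0,0,6],[0,0,16],[0,0,40],[0,0,70]],"dr":[[0,0,0],[0,0,0],[0,0,0],[0,0,0],[0,0,0]],"hand":[1,1,1,1,1]}'
python3 -m crank '{"xyz":[[5,-15,20],[12,-41,40],[20,-68,50],[28,-97,50],[37,-126,50]],"dr":[[0,0,0],[0,0,0],[0,0,0],[0,0,0],[0,0,0]],"hand":[1,1,1,1,1]}'
python3 -m crank '{"xyz":[[9,-30,0],[18,-60,0],[27,-90,0],[36,-120,0],[44,-150,0]],"dr":[[0,0,0],[0,0,0],[0,0,0],[0,0,0],[0,0,0]],"hand":[1,1,1,1,1]}'
python3 -m crank '{"xyz":[[9,-30,0],[18,-60,0],[27,-90,0],[36,-120,0],[44,-150,0]],"dr":[[0,0,0],[0,0,0],[0,0,0],[0,0,0],[0,0,0]],"hand":[1,1,1,1,1]}'
python3 -m crank '{"xyz":[[9,-30,0],[18,-60,0],[27,-90,0],[36,-120,0],[44,-146,0]],"dr":[[0,0,0],[0,0,0],[0,0,0],[0,0,0],[0,0,0]],"hand":[1,1,1,1,1]}'
python3 -m crank '{"xyz":[[5,-15,0],[9,-30,0],[9,-30,0],[9,-30,0],[9,-30,0]],"dr":[[0,0,0],[0,0,0],[0,0,0],[0,0,0],[0,0,0]],"hand":[1,1,1,1,1]}'
python3 -m crank '{"xyz":[[0,0,0],[0,0,0],[0,0,0],[0,0,0],[0,0,0]],"dr":[[0,0,0],[0,0,0],[0,0,0],[0,0,0],[0,0,0]],"hand":[1,1,1,1,1]}'
```

```text
time: 13.42
tool_pos: [445.1, 323.3, 84.9]
tool_rot: [-90.2, 0.0, -50.6]
ft_force: [0.4, 1.1, -1.9]
grip_width: 63.9
time: 13.83
tool_pos: [483.3, 196.8, 136.7]
tool_rot: [-89.9, -0.0, -50.5]
ft_force: [0.7, 0.0, -2.2]
grip_width: 64.2
time: 14.25
tool_pos: [527.3, 46.4, 135.9]
tool_rot: [-90.0, -0.0, -50.6]
ft_force: [-0.0, -0.3, -1.5]
grip_width: 63.9
time: 14.67
tool_pos: [571.3, -103.7, 135.8]
tool_rot: [-90.0, -0.0, -50.6]
ft_force: [0.4, 0.6, -2.3]
grip_width: 63.8
time: 15.08
tool_pos: [615.2, -250.1, 135.7]
tool_rot: [-90.0, -0.0, -50.6]
ft_force: [0.4, 0.4, -1.3]
grip_width: 64.1
time: 15.5
tool_pos: [623.9, -277.5, 135.4]
tool_rot: [-90.0, 0.0, -50.6]
ft_force: [0.2, 0.8, -2.1]
grip_width: 64.4
time: 15.92
tool_pos: [624.1, -277.9, 135.2]
tool_rot: [-90.0, -0.0, -50.6]
ft_force: [0.2, 0.1, -1.6]
grip_width: 63.9
```

```bash
python3 -m crank '{"xyz":[[0.5,0,-8],[0.5,0,-16],[0.5,0,-22],[0.5,0,-26],[0.5,0,-28]],"dr":[[0,0,0],[0,0,0],[0,0,0],[0,0,0],[0,0,0]],"hand":[1,1,1,1,1]}'
python3 -m crank '{"xyz":[[0,0,0],[0,0,0],[0,0,0],[0,0,0],[0,0,0]],"dr":[[0,0,0],[0,0,0],[0,0,0],[0,0,0],[0,0,0]],"hand":[1,1,1,1,1]}'
python3 - <<'E'
from h import *
p=bot.get_state()["tool_pos"]; print(p)
def ov(s): return [circ(s,624.7,-277.8,86,64),circ(s,p[0],p[1],p[2]-15.3+10,66),circ(s,p[0],p[1],p[2]-15.3+60,66)]
tiles("scene",[(185,235)],"pics/w.png",w=100,k=6,overlay=ov)
cv2.imwrite("pics/p3.png",cv2.imread("pics/w.png")[:,:600])
E
```

```text
time: 16.33
tool_pos: [624.3, -277.9, 105.7]
tool_rot: [-90.0, 0.1, -50.6]
ft_force: [-0.7, -1.0, -1.1]
grip_width: 64.1
time: 16.75
tool_pos: [624.7, -278.2, 107.4]
tool_rot: [-90.0, -0.0, -50.6]
ft_force: [-0.3, -0.3, -2.0]
grip_width: 64.2
[ 624.73590913 -278.18160454  107.37852241]
```

View pics/p3.png

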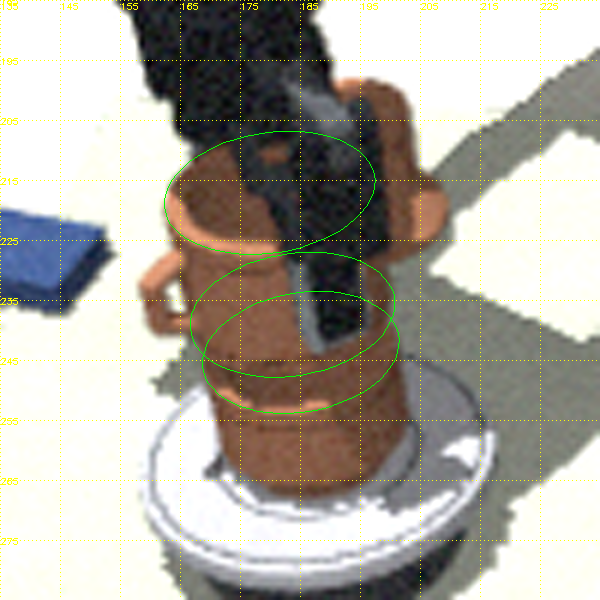

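Scene overlay agrees: belly (rim left edge at (165,215)) and foot (sides at about 215 and 413 px in the crop) are coaxial to within about 1 mm, so I lower it.

```bash
python3 -m crank '{"xyz":[[0,0.3,-3],[0,0.3,-6],[0,0.3,-8],[0,0.3,-10],[0,0.3,-12]],"dr":[[0,0,0],[0,0,0],[0,0,0],[0,0,0],[0,0,0]],"hand":[1,1,1,1,1]}'
python3 -m crank '{"xyz":[[0,0,-0.7],[0,0,-1.3],[0,0,-1.9],[0,0,-2.5],[0,0,-2.5]],"dr":[[0,0,0],[0,0,0],[0,0,0],[0,0,0],[0,0,0]],"hand":[1,1,1,1,1]}'
python3 -m crank '{"xyz":[[0,0,-0.5],[0,0,-1],[0,0,-1.5],[0,0,-1.5],[0,0,-1.5]],"dr":[[0,0,0],[0,0,0],[0,0,0],[0,0,0],[0,0,0]],"hand":[1,1,1,1,1]}'
python3 -m crank '{"xyz":[[0,0,-0.3],[0,0,-0.6],[0,0,-0.8],[0,0,-0.8],[0,0,-0.8]],"dr":[[0,0,0],[0,0,0],[0,0,0],[0,0,0],[0,0,0]],"hand":[1,1,1,1,1]}'
```

```text
time: 17.22
tool_pos: [624.6, -277.7, 94.7]
tool_rot: [-90.0, 0.0, -50.6]
ft_force: [0.9, -0.2, -1.5]
grip_width: 64.1
time: 17.63
tool_pos: [624.6, -277.8, 92.5]
tool_rot: [-90.0, 0.0, -50.6]
ft_force: [-0.1, 0.7, -1.9]
grip_width: 64.0
time: 18.05
tool_pos: [624.8, -277.8, 91.5]
tool_rot: [-90.0, -0.0, -50.6]
ft_force: [-0.7, 1.4, 5.6]
grip_width: 64.0
time: 18.47
tool_pos: [624.9, -277.9, 91.6]
tool_rot: [-90.0, -0.1, -50.6]
ft_force: [-3.2, 1.9, 13.0]
grip_width: 63.8
```

```bash
python3 -m crank '{"xyz":[[0,0,0],[0,0,0],[0,0,0],[0,0,0],[0,0,0]],"dr":[[0,0,0],[0,0,0],[0,0,0],[0,0,0],[0,0,0]],"hand":[-0.4,-0.5,-0.6,-0.8,-1]}'
python3 -m crank '{"xyz":[[0,0,0],[0,0,5],[0,0,20],[0,0,45],[0,0,70]],"dr":[[0,0,0],[0,0,0],[0,0,0],[0,0,0],[0,0,0]],"hand":[-1,-1,-1,-1,-1]}'
python3 -m crank '{"xyz":[[-34,-5,0],[-68,-10,0],[-102,-15,0],[-136,-20,0],[-170.5,-25,0]],"dr":[[0,0,0],[0,0,0],[0,0,0],[0,0,0],[0,0,0]],"hand":[-1,-1,-1,-1,-1]}'
python3 -m crank '{"xyz":[[0,0,-20],[0,0,-40],[0,0,-55],[0,0,-65],[0,0,-70]],"dr":[[0,0,0],[0,0,0],[0,0,0],[0,0,0],[0,0,0]],"hand":[-1,-1,-1,-1,-1]}'
python3 -m crank '{"xyz":[[0,0,0],[0,0,0],[0,0,0],[0,0,0],[0,0,0]],"dr":[[0,0,0],[0,0,0],[0,0,0],[0,0,0],[0,0,0]],"hand":[-1,-1,-1,-1,-1]}'
python3 - <<'E'
from h import *
s=optics.snapshot("top")
def ov(s): return [circ(s,624.7,-277.8,136,66),circ(s,624.7,-277.8,136,52)]
tiles("top",[(462,178)],"pics/w.png",w=80,k=6,snap=s,overlay=ov)
w=cv2.imread("pics/w.png")[:,:480]
c=optics.snapshot("scene")["img"][165:265,145:245,::-1]
cv2.imwrite("pics/p4.png",cv2.resize(np.hstack([w,cv2.convertScaleAbs(cv2.resize(c,(480,480),interpolation=2),alpha=1.8)]),(800,400)))
print(bot.get_state()["tool_pos"])
E
```

```text
time: 18.88
tool_pos: [624.5, -277.8, 90.0]
tool_rot: [-90.0, 0.0, -50.6]
ft_force: [0.1, -0.6, -0.5]
grip_width: 85.3
time: 19.3
tool_pos: [624.3, -277.6, 160.8]
tool_rot: [-90.0, 0.1, -50.6]
ft_force: [-0.1, 0.5, 0.2]
grip_width: 85.1
time: 19.72
tool_pos: [452.6, -302.7, 160.5]
tool_rot: [-90.0, -0.0, -50.6]
ft_force: [0.6, -0.9, 1.1]
grip_width: 85.7
time: 20.13
tool_pos: [453.9, -302.6, 89.3]
tool_rot: [-90.0, 0.1, -50.6]
ft_force: [-0.3, 0.1, 0.7]
grip_width: 85.3
time: 20.55
tool_pos: [454.4, -303.0, 90.9]
tool_rot: [-90.0, -0.1, -50.6]
ft_force: [0.0, -0.4, -0.4]
grip_width: 85.4
[ 454.26855794 -302.88801273   90.63195759]
```

View pics/p4.png

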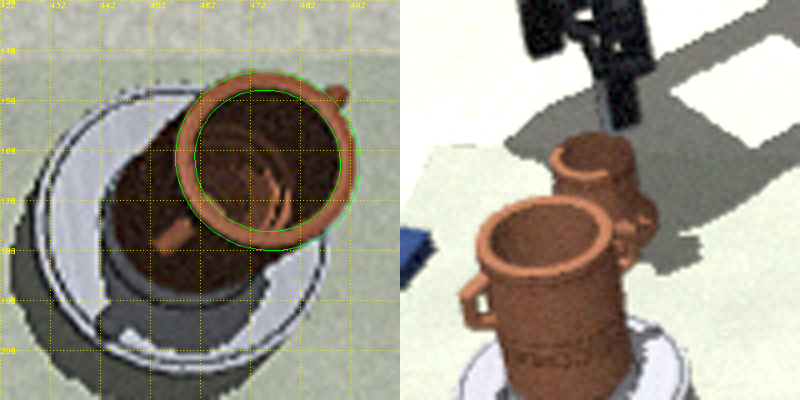

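Belly is seated, its rim on the predicted circle and upright; the gripper stands above the neck.

```bash
python3 -m crank '{"xyz":[[0,0,-10],[0,0,-24],[0,0,-38],[0,0,-50],[0,0,-58]],"dr":[[0,0,0],[0,0,0],[0,0,0],[0,0,0],[0,0,0]],"hand":[-1,-1,-1,-1,-1]}'
python3 -m crank '{"xyz":[[0,0,-3],[0,0,-4.5],[0,0,-4.5],[0,0,-4.5],[0,0,-4.5]],"dr":[[0,0,0],[0,0,0],[0,0,0],[0,0,0],[0,0,0]],"hand":[-0.8,-0.6,-0.4,-0.3,-0.2]}'
python3 -m crank '{"xyz":[[0,0,0],[0,0,0],[0,0,0],[0,0,0],[0,0,0]],"dr":[[0,0,0],[0,0,0],[0,0,0],[0,0,0],[0,0,0]],"hand":[-0.1,0,0.2,0.5,1]}'
python3 -m crank '{"xyz":[[0,0,0],[0,0,0],[0,0,0],[0,0,0],[0,0,0]],"dr":[[0,0,0],[0,0,0],[0,0,0],[0,0,0],[0,0,0]],"hand":[1,1,1,1,1]}'
```

```text
time: 21.07
tool_pos: [453.7, -302.4, 30.4]
tool_rot: [-90.0, 0.1, -50.6]
ft_force: [1.0, -0.1, -0.2]
grip_width: 85.2
time: 21.48
tool_pos: [454.4, -303.0, 28.4]
tool_rot: [-90.0, -0.1, -50.6]
ft_force: [-0.2, -0.2, 0.1]
grip_width: 51.2
time: 21.9
tool_pos: [454.4, -302.9, 28.3]
tool_rot: [-90.0, -0.0, -50.6]
ft_force: [-0.1, 1.1, 6.6]
grip_width: 44.5
time: 22.32
tool_pos: [454.4, -302.9, 28.3]
tool_rot: [-90.0, -0.0, -50.6]
ft_force: [-0.2, -0.1, 6.0]
grip_width: 44.5
```

```bash
python3 -m crank '{"xyz":[[0,0,2],[0,0,6],[0,0,16],[0,0,40],[0,0,70]],"dr":[[0,0,0],[0,0,0],[0,0,0],[0,0,0],[0,0,0]],"hand":[1,1,1,1,1]}'
python3 -m crank '{"xyz":[[0,0,28],[0,0,50],[0,0,68],[0,0,76],[0,0,80]],"dr":[[0,0,0],[0,0,0],[0,0,0],[0,0,0],[0,0,0]],"hand":[1,1,1,1,1]}'
python3 -m crank '{"xyz":[[20,3,0],[48,7,0],[76,11,0],[102,15,0],[120,18,0]],"dr":[[0,0,0],[0,0,0],[0,0,0],[0,0,0],[0,0,0]],"hand":[1,1,1,1,1]}'
python3 -m crank '{"xyz":[[16,2,0],[30,4,0],[42,6,0],[48,7,0],[50.3,7.1,0]],"dr":[[0,0,0],[0,0,0],[0,0,0],[0,0,0],[0,0,0]],"hand":[1,1,1,1,1]}'
python3 -m crank '{"xyz":[[0,0,0],[0,0,0],[0,0,0],[0,0,0],[0,0,0]],"dr":[[0,0,0],[0,0,0],[0,0,0],[0,0,0],[0,0,0]],"hand":[1,1,1,1,1]}'
python3 - <<'E'
from h import *
p=bot.get_state()["tool_pos"]; print(p)
def ov(s): return [circ(s,624.7,-277.8,136,66),circ(s,p[0],p[1],p[2]-28.3+10,64),circ(s,p[0],p[1],p[2]-28.3+62,46)]
tiles("scene",[(175,210)],"pics/w.png",w=100,k=6,overlay=ov)
cv2.imwrite("pics/p5.png",cv2.imread("pics/w.png")[:,:600])
E
```

```text
time: 22.73
tool_pos: [453.3, -302.1, 97.7]
tool_rot: [-90.0, 0.2, -50.6]
ft_force: [0.6, -0.4, -1.6]
grip_width: 44.4
time: 23.15
tool_pos: [454.4, -303.0, 179.4]
tool_rot: [-90.0, -0.1, -50.6]
ft_force: [0.1, -0.6, -2.6]
grip_width: 44.5
time: 23.57
tool_pos: [575.6, -284.0, 176.2]
tool_rot: [-90.0, 0.1, -50.6]
ft_force: [-0.1, 0.2, -1.1]
grip_width: 44.5
time: 23.98
tool_pos: [624.8, -277.3, 176.4]
tool_rot: [-90.0, 0.1, -50.5]
ft_force: [-0.0, -0.4, -2.2]
grip_width: 44.4
time: 24.4
tool_pos: [624.1, -277.9, 178.0]
tool_rot: [-90.0, -0.0, -50.6]
ft_force: [-0.1, -0.7, -1.8]
grip_width: 44.2
[ 624.09487948 -277.86326605  177.98947083]
```

View pics/p5.png

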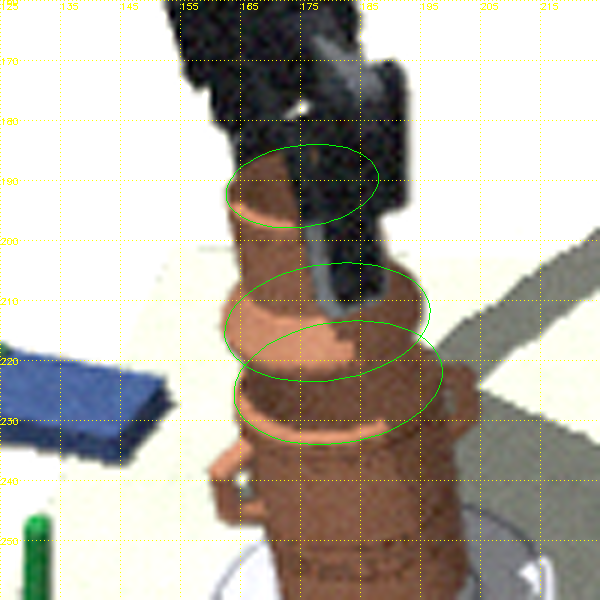

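Neck hangs upright and coaxial over the belly (flange on the green ellipse, left edge near (225,320)).

```bash
python3 -m crank '{"xyz":[[0.5,0,-5],[0.5,0,-10],[0.5,0,-14],[0.5,0,-17],[0.5,0,-19]],"dr":[[0,0,0],[0,0,0],[0,0,0],[0,0,0],[0,0,0]],"hand":[1,1,1,1,1]}'
python3 -m crank '{"xyz":[[0,0,-0.7],[0,0,-1.3],[0,0,-1.9],[0,0,-2.5],[0,0,-2.5]],"dr":[[0,0,0],[0,0,0],[0,0,0],[0,0,0],[0,0,0]],"hand":[1,1,1,1,1]}'
python3 -m crank '{"xyz":[[0,0,-0.5],[0,0,-1],[0,0,-1.5],[0,0,-1.5],[0,0,-1.5]],"dr":[[0,0,0],[0,0,0],[0,0,0],[0,0,0],[0,0,0]],"hand":[1,1,1,1,1]}'
python3 -m crank '{"xyz":[[0,0,-0.4],[0,0,-0.8],[0,0,-1],[0,0,-1],[0,0,-1]],"dr":[[0,0,0],[0,0,0],[0,0,0],[0,0,0],[0,0,0]],"hand":[1,1,1,1,1]}'
```

```text
time: 24.87
tool_pos: [624.8, -277.6, 157.9]
tool_rot: [-90.0, 0.0, -50.6]
ft_force: [0.4, -0.2, -2.5]
grip_width: 44.4
time: 25.28
tool_pos: [624.9, -277.7, 156.3]
tool_rot: [-90.0, -0.0, -50.6]
ft_force: [-0.2, -0.4, -1.8]
grip_width: 44.8
time: 25.7
tool_pos: [624.9, -277.7, 154.7]
tool_rot: [-90.0, 0.0, -50.6]
ft_force: [-0.0, 0.5, -1.1]
grip_width: 44.5
time: 26.12
tool_pos: [625.2, -277.7, 154.6]
tool_rot: [-90.0, -0.1, -50.6]
ft_force: [-0.4, 0.6, 5.3]
grip_width: 44.5
```

```bash
python3 -m crank '{"xyz":[[0,0,0],[0,0,0],[0,0,0],[0,0,0],[0,0,0]],"dr":[[0,0,0],[0,0,0],[0,0,0],[0,0,0],[0,0,0]],"hand":[0,-0.2,-0.4,-0.6,-0.8]}'
python3 -m crank '{"xyz":[[0,0,0],[0,0,5],[0,0,20],[0,0,40],[0,0,60]],"dr":[[0,0,0],[0,0,0],[0,0,0],[0,0,0],[0,0,0]],"hand":[-0.8,-0.8,-0.8,-0.8,-0.8]}'
python3 -m crank '{"xyz":[[-1,29,0],[-2,58,0],[-3,87,0],[-4,116,0],[-5,145,0]],"dr":[[0,0,0],[0,0,0],[0,0,0],[0,0,0],[0,0,0]],"hand":[-0.8,-0.8,-0.8,-0.8,-0.8]}'
python3 -m crank '{"xyz":[[-1,29,0],[-2,58,0],[-3,87,0],[-4,116,0],[-5,145,0]],"dr":[[0,0,0],[0,0,0],[0,0,0],[0,0,0],[0,0,0]],"hand":[-0.8,-0.8,-0.8,-0.8,-0.8]}'
python3 -m crank '{"xyz":[[-1,29,-20],[-2,58,-40],[-3,87,-60],[-4,116,-70],[-5,145,-80]],"dr":[[0,0,0],[0,0,0],[0,0,0],[0,0,0],[0,0,0]],"hand":[-0.8,-0.8,-0.8,-0.8,-0.8]}'
python3 -m crank '{"xyz":[[-1,29,-15],[-2,58,-30],[-3,87,-45],[-4,116,-55],[-5,142.5,-60]],"dr":[[0,0,0],[0,0,0],[0,0,0],[0,0,0],[0,0,0]],"hand":[-0.6,-0.4,-0.2,-0.2,-0.2]}'
python3 -m crank '{"xyz":[[0,0,0],[0,0,0],[0,0,0],[0,0,0],[0,0,0]],"dr":[[0,0,0],[0,0,0],[0,0,0],[0,0,0],[0,0,0]],"hand":[-0.2,-0.2,-0.2,-0.2,-0.2]}'
python3 - <<'E'
from h import *
s=optics.snapshot("top")
def ov(s): return [circ(s,624.8,-277.8,188,46),circ(s,624.8,-277.8,188,35)]
tiles("top",[(470,172)],"pics/w.png",w=80,k=6,snap=s,overlay=ov)
w=cv2.imread("pics/w.png")[:,:480]
c=optics.snapshot("scene")["img"][160:240,130:210,::-1]
d=optics.snapshot("scene")["img"][215:295,428:508,::-1]
cv2.imwrite("pics/p6.png",cv2.resize(np.hstack([w]+[cv2.convertScaleAbs(cv2.resize(q,(480,480),interpolation=2),alpha=1.8) for q in (c,d)]),(799,266)))
print(bot.get_state()["tool_pos"])
E
```

```text
time: 26.53
tool_pos: [624.9, -277.7, 153.6]
tool_rot: [-90.0, 0.0, -50.6]
ft_force: [-0.7, 0.1, 0.8]
grip_width: 76.6
time: 26.95
tool_pos: [624.8, -277.6, 214.6]
tool_rot: [-90.0, 0.0, -50.6]
ft_force: [0.5, -0.7, 0.4]
grip_width: 77.2
time: 27.37
tool_pos: [619.7, -131.4, 214.2]
tool_rot: [-90.0, -0.0, -50.6]
ft_force: [-0.2, 0.3, -0.4]
grip_width: 76.9
time: 27.78
tool_pos: [614.7, 13.7, 214.3]
tool_rot: [-90.0, -0.0, -50.6]
ft_force: [-0.0, 0.4, -0.3]
grip_width: 76.9
time: 28.2
tool_pos: [609.5, 158.7, 133.1]
tool_rot: [-90.0, 0.0, -50.6]
ft_force: [1.1, -0.0, -0.2]
grip_width: 76.8
time: 28.62
tool_pos: [604.2, 301.4, 72.4]
tool_rot: [-90.1, 0.0, -50.6]
ft_force: [-0.4, 0.2, 0.1]
grip_width: 51.2
time: 29.03
tool_pos: [605.3, 298.9, 74.3]
tool_rot: [-90.0, -0.0, -50.6]
ft_force: [-0.4, -0.5, 0.9]
grip_width: 51.5
[605.19468885 299.1822221   74.10901964]
```

View pics/p6.png

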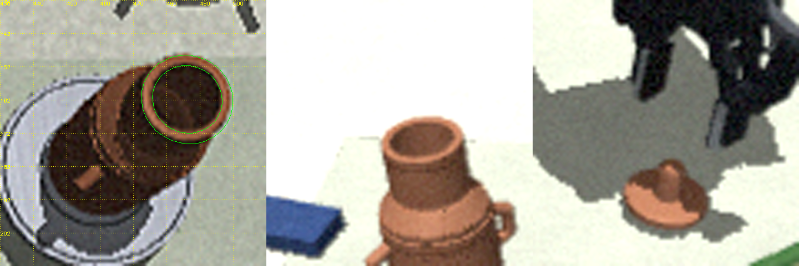

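Stack of three is upright, with the neck's rim about 1 mm from prediction; the open fingers are centred above the lid's knob.

```bash
python3 -m crank '{"xyz":[[-0.5,0.8,-10],[-0.5,0.8,-24],[-0.5,0.8,-36],[-0.5,0.8,-44],[-0.5,0.8,-50]],"dr":[[0,0,0],[0,0,0],[0,0,0],[0,0,0],[0,0,0]],"hand":[-0.2,-0.2,-0.2,-0.2,-0.2]}' 25
python3 -m crank '{"xyz":[[0,0,-2],[0,0,-3],[0,0,-3],[0,0,-3],[0,0,-3]],"dr":[[0,0,0],[0,0,0],[0,0,0],[0,0,0],[0,0,0]],"hand":[-0.1,0,0.1,0.2,0.3]}'
python3 -m crank '{"xyz":[[0,0,0],[0,0,0],[0,0,0],[0,0,0],[0,0,0]],"dr":[[0,0,0],[0,0,0],[0,0,0],[0,0,0],[0,0,0]],"hand":[0.4,0.5,0.6,0.8,1]}'
python3 -m crank '{"xyz":[[0,0,0],[0,0,0],[0,0,0],[0,0,0],[0,0,0]],"dr":[[0,0,0],[0,0,0],[0,0,0],[0,0,0],[0,0,0]],"hand":[1,1,1,1,1]}'
```

```text
time: 29.6
tool_pos: [603.7, 300.3, 21.6]
tool_rot: [-90.1, 0.0, -50.6]
ft_force: [0.7, -0.0, -0.8]
grip_width: 51.1
time: 30.02
tool_pos: [604.7, 300.7, 21.4]
tool_rot: [-90.0, -0.0, -50.6]
ft_force: [-0.9, -1.0, -0.1]
grip_width: 29.9
time: 30.43
tool_pos: [604.5, 300.6, 21.1]
tool_rot: [-90.0, -0.0, -50.6]
ft_force: [-0.8, -1.0, 4.0]
grip_width: 17.2
time: 30.85
tool_pos: [604.5, 300.7, 21.0]
tool_rot: [-90.0, -0.0, -50.6]
ft_force: [-1.0, -0.1, 5.8]
grip_width: 16.8
```

```bash
python3 -m crank '{"xyz":[[0,0,2],[0,0,6],[0,0,16],[0,0,40],[0,0,70]],"dr":[[0,0,0],[0,0,0],[0,0,0],[0,0,0],[0,0,0]],"hand":[1,1,1,1,1]}'
python3 -m crank '{"xyz":[[1,-20,25],[2,-48,50],[3,-76,75],[4,-104,100],[5,-130,125]],"dr":[[0,0,0],[0,0,0],[0,0,0],[0,0,0],[0,0,0]],"hand":[1,1,1,1,1]}'
python3 -m crank '{"xyz":[[1,-29,5],[2,-58,10],[3,-87,14],[4,-116,14],[5,-145,14]],"dr":[[0,0,0],[0,0,0],[0,0,0],[0,0,0],[0,0,0]],"hand":[1,1,1,1,1]}'
python3 -m crank '{"xyz":[[1,-29,0],[2,-58,0],[3,-87,0],[4,-116,0],[5,-145,0]],"dr":[[0,0,0],[0,0,0],[0,0,0],[0,0,0],[0,0,0]],"hand":[1,1,1,1,1]}'
python3 -m crank '{"xyz":[[1,-29,0],[2,-58,0],[3,-87,0],[5,-116,0],[6,-138,0]],"dr":[[0,0,0],[0,0,0],[0,0,0],[0,0,0],[0,0,0]],"hand":[1,1,1,1,1]}'
python3 -m crank '{"xyz":[[0,-12,0],[0,-20,0],[0,-20,0],[0,-20,0],[0,-20,0]],"dr":[[0,0,0],[0,0,0],[0,0,0],[0,0,0],[0,0,0]],"hand":[1,1,1,1,1]}'
python3 -m crank '{"xyz":[[0,0,0],[0,0,0],[0,0,0],[0,0,0],[0,0,0]],"dr":[[0,0,0],[0,0,0],[0,0,0],[0,0,0],[0,0,0]],"hand":[1,1,1,1,1]}'
```

```text
time: 31.27
tool_pos: [603.5, 300.3, 90.4]
tool_rot: [-90.2, 0.1, -50.6]
ft_force: [0.5, 1.0, -0.2]
grip_width: 17.0
time: 31.68
tool_pos: [609.0, 169.2, 217.9]
tool_rot: [-90.0, -0.0, -50.6]
ft_force: [1.2, 0.3, -0.0]
grip_width: 16.9
time: 32.1
tool_pos: [614.3, 24.2, 231.1]
tool_rot: [-90.0, -0.1, -50.6]
ft_force: [0.7, 0.1, -0.1]
grip_width: 16.7
time: 32.52
tool_pos: [619.2, -120.8, 230.7]
tool_rot: [-90.0, -0.0, -50.6]
ft_force: [0.1, 0.3, -1.3]
grip_width: 16.8
time: 32.93
tool_pos: [625.1, -259.6, 230.5]
tool_rot: [-90.0, -0.0, -50.6]
ft_force: [-0.1, -0.2, -0.1]
grip_width: 16.7
time: 33.35
tool_pos: [625.6, -276.1, 230.1]
tool_rot: [-90.0, 0.0, -50.5]
ft_force: [0.4, 0.2, -1.1]
grip_width: 17.1
time: 33.77
tool_pos: [625.5, -277.2, 229.8]
tool_rot: [-90.0, 0.0, -50.6]
ft_force: [0.1, 0.2, -0.6]
grip_width: 16.6
```

Lower to just above the neck's mouth and check the fit.

```bash
python3 -m crank '{"xyz":[[0,0,-5],[0,0,-9],[0,0,-12],[0,0,-14],[0,0,-15]],"dr":[[0,0,0],[0,0,0],[0,0,0],[0,0,0],[0,0,0]],"hand":[1,1,1,1,1]}'
python3 -m crank '{"xyz":[[0,0,0],[0,0,0],[0,0,0],[0,0,0],[0,0,0]],"dr":[[0,0,0],[0,0,0],[0,0,0],[0,0,0],[0,0,0]],"hand":[1,1,1,1,1]}'
python3 - <<'E'
from h import *
p=bot.get_state()["tool_pos"]; print(p)
def ov(s): return [circ(s,625.4,-277.4,188,46),circ(s,p[0],p[1],p[2]-21+17,52)]
tiles("scene",[(168,185)],"pics/w.png",w=80,k=7,overlay=ov)
cv2.imwrite("pics/p7.png",cv2.imread("pics/w.png")[:,:560])
E
```

```text
time: 34.18
tool_pos: [625.3, -277.4, 214.2]
tool_rot: [-90.0, 0.0, -50.6]
ft_force: [-0.2, -0.1, -0.9]
grip_width: 16.7
time: 34.6
tool_pos: [625.5, -277.4, 214.9]
tool_rot: [-90.0, -0.0, -50.6]
ft_force: [-0.3, -1.6, -0.2]
grip_width: 16.4
[ 625.47308677 -277.41666083  214.92288226]
```

View pics/p7.png

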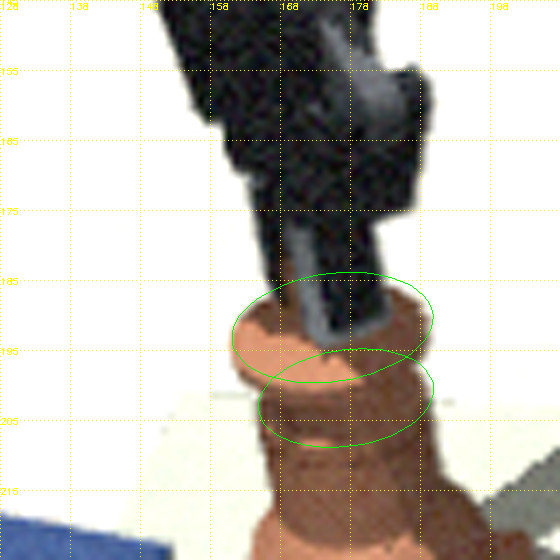

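Lid is level and coaxial with the neck (disc left edge (231,335), neck rim on its ellipse). Lower gently.

```bash
python3 -m crank '{"xyz":[[0,0,-3],[0,0,-6],[0,0,-8],[0,0,-10],[0,0,-11.5]],"dr":[[0,0,0],[0,0,0],[0,0,0],[0,0,0],[0,0,0]],"hand":[1,1,1,1,1]}'
python3 -m crank '{"xyz":[[0,0,-0.7],[0,0,-1.3],[0,0,-1.9],[0,0,-2.5],[0,0,-2.5]],"dr":[[0,0,0],[0,0,0],[0,0,0],[0,0,0],[0,0,0]],"hand":[1,1,1,1,1]}'
python3 -m crank '{"xyz":[[0,0,-0.5],[0,0,-1],[0,0,-1.5],[0,0,-1.5],[0,0,-1.5]],"dr":[[0,0,0],[0,0,0],[0,0,0],[0,0,0],[0,0,0]],"hand":[1,1,1,1,1]}'
python3 -m crank '{"xyz":[[0,0,-0.4],[0,0,-0.8],[0,0,-1],[0,0,-1],[0,0,-1]],"dr":[[0,0,0],[0,0,0],[0,0,0],[0,0,0],[0,0,0]],"hand":[1,1,1,1,1]}'
```

```text
time: 35.07
tool_pos: [625.4, -277.4, 202.8]
tool_rot: [-90.0, 0.0, -50.6]
ft_force: [0.5, -0.2, -0.5]
grip_width: 16.6
time: 35.48
tool_pos: [625.4, -277.4, 200.7]
tool_rot: [-90.0, 0.0, -50.6]
ft_force: [0.5, 0.4, -1.2]
grip_width: 16.6
time: 35.9
tool_pos: [625.4, -277.4, 199.3]
tool_rot: [-90.0, -0.0, -50.6]
ft_force: [0.3, 0.8, -1.0]
grip_width: 16.6
time: 36.32
tool_pos: [625.6, -277.5, 199.0]
tool_rot: [-90.0, -0.1, -50.6]
ft_force: [-1.0, 0.1, 5.9]
grip_width: 17.0
```

Contact at the expected seated height. Release, retreat and check.

```bash
python3 -m crank '{"xyz":[[0,0,0],[0,0,0],[0,0,0],[0,0,0],[0,0,0]],"dr":[[0,0,0],[0,0,0],[0,0,0],[0,0,0],[0,0,0]],"hand":[0.5,0.4,0.2,0,-0.3]}'
python3 -m crank '{"xyz":[[0,0,0],[0,0,5],[0,0,15],[0,0,35],[0,0,60]],"dr":[[0,0,0],[0,0,0],[0,0,0],[0,0,0],[0,0,0]],"hand":[-0.3,-0.3,-0.3,-0.3,-0.3]}'
python3 -m crank '{"xyz":[[-20,20,0],[-40,45,0],[-60,70,0],[-80,95,0],[-100,120,0]],"dr":[[0,0,0],[0,0,0],[0,0,0],[0,0,0],[0,0,0]],"hand":[-0.3,-0.3,-0.3,-0.3,-0.3]}'
python3 -m crank '{"xyz":[[-20,25,0],[-40,50,0],[-60,75,0],[-80,95,0],[-80,95,0]],"dr":[[0,0,0],[0,0,0],[0,0,0],[0,0,0],[0,0,0]],"hand":[-0.3,-0.3,-0.3,-0.3,-0.3]}'
python3 -m crank '{"xyz":[[0,0,0],[0,0,0],[0,0,0],[0,0,0],[0,0,0]],"dr":[[0,0,0],[0,0,0],[0,0,0],[0,0,0],[0,0,0]],"hand":[-0.3,-0.3,-0.3,-0.3,-0.3]}'
python3 - <<'E'
from h import *
def ov(s): return [circ(s,625.2,-277.6,195,52),circ(s,625.2,-277.6,219,18)]
tiles("top",[(475,170)],"pics/w.png",w=80,k=5,overlay=ov)
w=cv2.imread("pics/w.png")[:,:400]
tiles("scene",[(175,225)],"pics/w2.png",w=100,k=4,overlay=ov)
w2=cv2.imread("pics/w2.png")[:,:400]
cv2.imwrite("pics/p8.png",np.hstack([w,w2]))
t=optics.snapshot("top")["img"]; t0=cv2.imread("pics/top0.png")[:,:,::-1]
s1=optics.snapshot("scene")["img"]; s0=cv2.imread("pics/scene0.png")[:,:,::-1]
for n,(u,v) in dict(odd=(365,225),jar=(270,262),cork=(375,279)).items():
    print(n,cv2.absdiff(s1[v-22:v+22,u-22:u+22],s0[v-22:v+22,u-22:u+22]).mean())
E
```

```text
time: 36.73
tool_pos: [625.4, -277.4, 198.1]
tool_rot: [-90.0, 0.0, -50.6]
ft_force: [-0.8, -0.3, -0.1]
grip_width: 53.1
time: 37.15
tool_pos: [625.0, -277.2, 258.6]
tool_rot: [-90.0, 0.1, -50.6]
ft_force: [-0.0, -0.6, 0.0]
grip_width: 55.3
time: 37.57
tool_pos: [524.4, -156.4, 259.2]
tool_rot: [-90.0, -0.1, -50.6]
ft_force: [0.9, -0.7, 0.8]
grip_width: 55.8
time: 37.98
tool_pos: [443.1, -59.7, 260.1]
tool_rot: [-89.9, -0.1, -50.5]
ft_force: [-0.4, -1.0, 0.6]
grip_width: 55.7
time: 38.4
tool_pos: [445.8, -62.9, 258.1]
tool_rot: [-90.0, 0.0, -50.6]
ft_force: [-0.5, 0.5, 0.5]
grip_width: 55.6
odd 3.147382920110193
jar 3.2567148760330578
cork 3.081095041322314
```

View pics/p8.png

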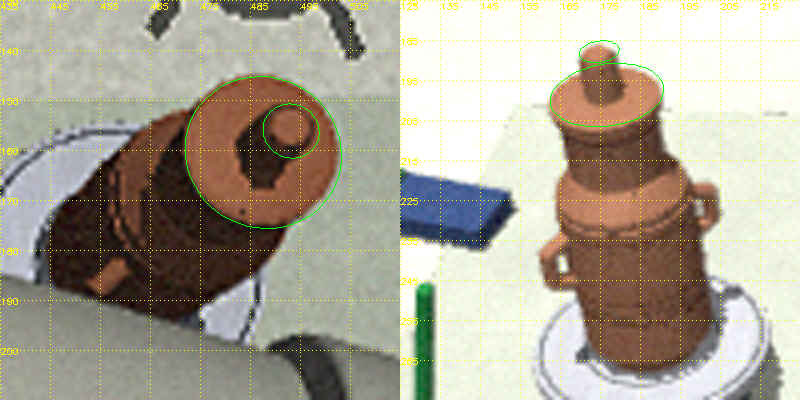

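All four pieces are stacked upright, the lid disc lies on the predicted ellipse in both views, and the other three objects show no change, so I hand in.

```bash
python3 -c "
from workcell import bot
print(bot.finish_job())"
```

```text
the job is handed in; nothing more can be done
None
```

The four-part jar is dry-fitted on the wheel and the job is handed in at about 38.6 s of the 128 s. No verdict was reported.

- **Placing:** I set down the foot, belly, neck and lid in that order, lowering the last few millimetres slowly. The highest wrist-force reading on any piece was about 13 N, taken at the end of each move. Each piece made contact within about 0.3 mm of its expected seated height.
- **Last camera check:** Both views show all four pieces upright and fully stacked. The lid's disc lies within about 1 mm of where it should be. The large lid, amber jar and cork ring look unchanged from the first picture.
- **Disagreements:** The neck sat about 1 mm off its predicted centre, and I aimed the lid to match. No check failed.

The arm was clear of everything when I handed in.

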